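# Reset the hand-engraver's power unit through its sunken key

## Robot

A 6-joint arm with a two-finger parallel gripper is mounted at the origin on the work surface. World frame = base frame: x ahead of the robot, y to its left, z up, the work surface at z = 0. Lengths are in m, angles in rad, forces in N, time in s.
With the tool pointing down it reaches from about 0.425 to 0.95 m from the base axis. Payload 3.5 kg.
Tool frame: the origin (TCP) lies at the very end of the fingers, on their centre line; the grasp point (between the pads) lies 19 mm behind it; z points along the fingers, y is the direction in which the jaws open and shut (so a half turn about z gives the same grasp; the last joint's range is limited). The gripper opens to 85 mm and grips with 20 to 120 N. Pads are 22 mm wide; open, the fingers measure 114 mm over their backs; the gripper's body (76 mm by 85 mm) begins 54 mm behind the grasp point. The pads swing forward as they close: fully open they stand 13 mm farther back than shut.
Start: joints at [-1.394, 0.286, 1.577, -0, 1.279, -0.15], TCP at [0.217, -0.639, 0.231] pointing down, gripper open.
Joint ranges: [-2.77, 2.77], [-0.9, 2.22], [0.21, 2.48], [-1.53, 4.67], [0.24, 2.81], [-2.84, 2.84]. Speed limits (rad/s): [2.79, 2.79, 3.14, 3.14, 3.14, 3.14].

## Interface

Orientations are given as a unit quaternion [x, y, z, w].
In Python, from plant import ctrl, eyes, ticket gives the robot as it stands.
- The arm moves only by the tool send_rows, never from a script. Its arguments are lists of equal length, an entry for each row: "translation": the shift along the tool's x, y, z in units of 30 mm (1.0 is 30 mm), a list of three; "rotation": the turn, a rotation vector about the tool's x, y, z in units of 5 degrees (1.0 is 5 degrees), a list of three; "grip": the finger opening in mm, from 0 to 85.4. A call has 1 to 5 rows; each row shifts and turns the commanded pose from where the row before left it, along the tool's axes as they then stand; what a row does not reach is not made up. A row lasts 1/8 s, in which the tool goes at most 62.5 mm and 10.7 degrees, less where a joint would pass 70% of its speed; a pose out of reach is approached as far as the arm can. A call is refused whole if a number of a shift passes 1 or a number of a turn 1, either way. A call with a gripper value outside its range is refused whole. The fingers move at their own pace and stop on an object; "squeeze" is the grip in N (left out, the last holds). Time passes only in rows, so rows that do not move let the fingers close. It gives the time, the measured TCP pose, the force and the opening at its end, in the units of the state.
- ctrl.get_state(): the state, without advancing time (a new reading comes with each control period).
- eyes.read_camera(name): name is "scene" or "top" or "wrist"; returns a dict with "image" (420x560x3 uint8, blue, green, red), "mtx" (3x3 intrinsics, pixels), "xyz" and "orientation" of the camera in the world; the wrist camera has in their place "hand_eye" (4x4, takes a point from camera to tool coordinates, whose origin is the TCP and whose axes are the flange's). Camera axes: x right, y down, z forward; pixel columns grow to the right and rows downward; lengths in m; the calibration is good to about 2 mm. A picture is of the moment at which its call begins: read the wrist's pose just before it. There is no depth.
- ticket.sign_off(): hands the job in, once; it reports no verdict.
The state is a dict: "time": time; "qpos": joint angles; "dq": joint speeds; "joint_efforts": joint torques, N m; "eef_pos": TCP position; "tcp_rot": TCP orientation; "contact_force": force on the tool from outside, world axes, zero at the start; "wrist_torque": the same for the moment, N m; "opening": opening from 0.0 (shut) to 1.0 (fully open).
Only numpy, scipy, OpenCV 4.12 (cv2) and the standard library are available. Lean on these libraries where they do the work, as an engineer would, in place of code of your own. Each camera call takes 0.05 s, during which the arm holds its last target. There are 200 camera calls.

## Task

The hand-engraver on the orange-shuttered power unit has cut out: push its shutter fully open by the tab, reach a fingertip into the well and press the sunken red key right down, holding it there for about a second, then let it come up and push the shutter fully shut again. Only push and press: do not lift the unit or shove it out of its place, and leave the blue-shuttered unit, the hammer, the graver, the beaker and the enamel jar alone.

Things in the scene. Friction and masses are not known exactly. Their poses are not given: they have to be found in the camera images.
- orange_unit: the orange power unit, a loose grey steel box on the table, 180 mm long (its own x), 110 mm wide (y), 70 mm high, about 1.3 kg; its orange sliding shutter lies on top; two aluminium guide rails 7 mm high run along x at y = +-35 mm. Origin: centre of the underside. Its x axis points along the length, from the end with the well and the front dial (-x) to the plain end (+x, away from the robot give or take 25 degrees); z up
- orange_well (a point): centre of the mouth of the round well in the orange unit's top face, 35 mm from the unit's centre toward -x, at the level of the top face (70 mm above the table); axes as the unit. The well is 50 mm in diameter and 30 mm deep; in its middle stands a red round key, 26 mm in diameter, whose top at rest is 16 mm below the mouth. The closed shutter hides it
- orange_tab (a point): centre of the top edge of the upright tab on the orange shutter; axes as the unit. The tab is 8 mm thick (x), 34 mm wide (y) and stands 18 mm above the shutter plate, in its middle. The plate is 58 mm long (x), 60 mm wide and 4 mm thick, its top 5 mm above the unit's top face
- orange_shutter (a joint): how far the orange shutter has slid open, in m: 0 = shut (tab straight above the well's centre), 0.060 = fully open (end stop); it slides along the unit's +x, with about 1.2 N of friction, and stays where it is left
- orange_key (a joint): how far the key in the orange unit's well is pressed down, in m: 0 = up, 0.006 = right down (stop); a spring resists with 1.5 N at first and 5 N at the bottom and returns it
- blue_unit: the blue power unit, a loose grey steel box on the table, 180 mm long (its own x), 110 mm wide (y), 70 mm high, about 1.3 kg; its blue sliding shutter lies on top; two aluminium guide rails 7 mm high run along x at y = +-35 mm. Origin: centre of the underside. Its x axis points along the length, from the end with the well and the front dial (-x) to the plain end (+x, away from the robot give or take 25 degrees); z up
- blue_well (a point): centre of the mouth of the round well in the blue unit's top face, 35 mm from the unit's centre toward -x, at the level of the top face (70 mm above the table); axes as the unit. The well is 50 mm in diameter and 30 mm deep; in its middle stands a red round key, 26 mm in diameter, whose top at rest is 16 mm below the mouth. The closed shutter hides it
- blue_tab (a point): centre of the top edge of the upright tab on the blue shutter; axes as the unit. The tab is 8 mm thick (x), 34 mm wide (y) and stands 18 mm above the shutter plate, in its middle. The plate is 58 mm long (x), 60 mm wide and 4 mm thick, its top 5 mm above the unit's top face
- blue_shutter (a joint): how far the blue shutter has slid open, in m: 0 = shut (tab straight above the well's centre), 0.060 = fully open (end stop); it slides along the unit's +x, with about 1.2 N of friction, and stays where it is left
- blue_key (a joint): how far the key in the blue unit's well is pressed down, in m: 0 = up, 0.006 = right down (stop); a spring resists with 1.5 N at first and 5 N at the bottom and returns it
- hammer: engraver's hammer lying flat on the table, 220 mm long, at the left of the units. Origin under its middle
- graver: graver with a handle (like a screwdriver) lying flat on the table between the two units, 160 mm long. Origin under its middle
- beaker_mid (a point): middle (half-way up) of an open copper beaker, 68 mm in diameter, 75 mm high, standing at the right
- enamel_mid (a point): middle (half-way up) of a closed enamel jar, 42 mm in diameter, 60 mm high, standing between the two units, on the robot's side of the graver
Things that resemble listed ones, but are neither listed nor needed, are in the scene too. Leave any purple look-alike of the orange_unit alone.

How it is judged:
By the outcome, as a careful person would: the job done as asked, in the order asked, and still so for the second after the job is handed in, with the robot touching nothing.
It also fails if it takes over 54 s, if anything falls off the work surface, if the arm or the gripper's body presses on something with over 40 N, if the wrist force passes 120 N, or if a joint passes its speed limit or range.

## Working session

There is one attempt and no reset: what is moved stays moved. The work goes in short steps, Python scripts to look and compute and a tool call to move; the robot and the scene stay as the last step left them, time stands still between calls to the robot, and variables do not carry over. Pictures are saved under pics/ and viewed, about 8 in all and at most 12, crops included, and the job is handed in when it is done.

Besides the shell and the picture viewer there is one more tool, called as name(argument=value, ...) on one line, values as JSON. send_rows: Moves the arm, as the interface text tells. Its arguments: {"type":"object","properties":{"translation":{"type":"array"},"rotation":{"type":"array"},"grip":{"type":"array"},"squeeze":{"type":"number"}},"required":["translation","rotation","grip"]}

```bash
mkdir -p pics; ls
python3 - <<'E'
from plant import ctrl, eyes
import cv2
print(ctrl.get_state())
for n in ("top","scene"):
    c=eyes.read_camera(n); cv2.imwrite(f"pics/{n}0.png",c["image"]); print(n,c["mtx"],c["xyz"],c["orientation"])
E
```

```text
pics
{'time': 0.0, 'qpos': array([-1.39400054e+00,  2.87188763e-01,  1.57817686e+00, -8.95760152e-06,
        1.27861285e+00, -1.49973517e-01]), 'dq': array([ 9.11848831e-04,  1.41903967e-03,  2.86295953e-05,  3.15603117e-06,
       -1.92342338e-03,  5.21125032e-04]), 'joint_efforts': array([-3.48090889e-04, -4.05979156e+01, -2.92627430e+01, -1.34341963e-04,
        5.98694067e-03, -4.92468274e-06]), 'eef_pos': array([ 0.21659026, -0.63860968,  0.22993186]), 'tcp_rot': array([ 9.86681480e-01,  1.62659872e-01, -2.02848417e-05, -1.19274472e-03]), 'contact_force': array([-0.60947398,  0.14210758, -0.01599308]), 'wrist_torque': array([-0.01369345, -0.00341692,  0.01976701]), 'opening': 0.9991972397688414}
top [[535.83019079   0.         282.39325178]
 [  0.         535.83019079 221.38868866]
 [  0.           0.           1.        ]] [0.40729474 0.09071487 1.72775102] [ 0.70948474 -0.70305127  0.03783808 -0.0303084 ]
scene [[396.97819338   0.         281.10678248]
 [  0.         396.97819338 216.44935237]
 [  0.           0.           1.        ]] [1.03901607 0.78666266 0.71685282] [ 0.26479886  0.85075005 -0.43522514 -0.12917039]
```

View pics/top0.png

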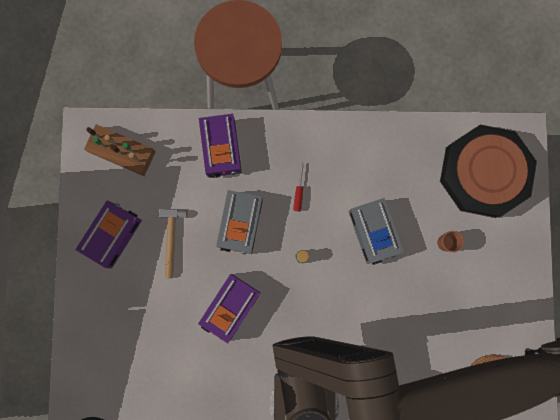

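View pics/scene0.png

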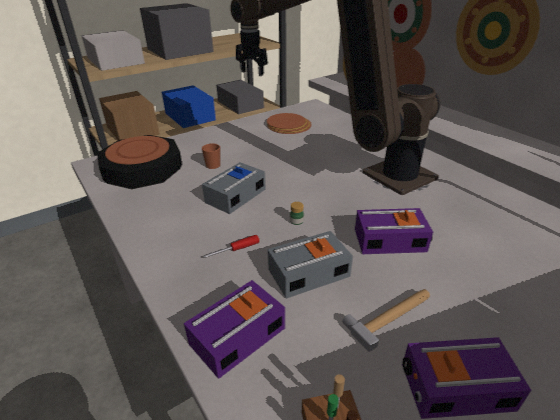

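Candidates in the top view: grey box with orange shutter at (240,222), which is the one wanted. The purple look-alikes are at (220,145), (108,235) and (230,308), and the grey blue-shuttered unit is at (377,231). I'll check the choice with a close crop from both cameras.

Run:
```python
import cv2, numpy as np
a=cv2.imread("pics/top0.png")[182:262,205:275]; b=cv2.imread("pics/scene0.png")[225:300,260:360]
a=cv2.resize(a,None,fx=6,fy=6,interpolation=cv2.INTER_CUBIC);
cv2.imwrite("pics/crop1.png",np.hstack([a]))
```

```text
(no output)
```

View pics/crop1.png

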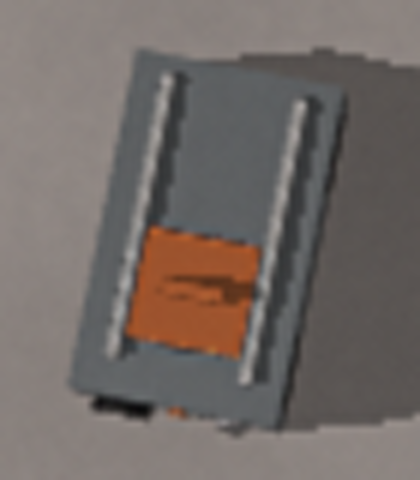

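Crop confirms a grey box with an orange plate and the tab shadowed in the plate's middle: tab at about (237,230) in full pixels, box top corners about (228,190), (263,197), (252,253), (217,246). The shutter is shut.

```bash
cat > h.py <<'E'
import numpy as np, cv2
from scipy.spatial.transform import Rotation as R
from scipy.optimize import least_squares
def proj(P,K,xyz,q):
    p=(np.asarray(P)-xyz)@R.from_quat(q).as_matrix(); p=p/p[:,2:]
    return (p@K.T)[:,:2]
def unit(p,L):  # p=x,y,yaw of unit, local points -> world
    L=np.asarray(L,float); c,s=np.cos(p[2]),np.sin(p[2])
    return np.c_[p[0]+c*L[:,0]-s*L[:,1],p[1]+s*L[:,0]+c*L[:,1],L[:,2]]
E
python3 - <<'E'
from h import *
from plant import eyes
c=eyes.read_camera("top")
uv=np.array([(138,50),(347,90),(280,430),(70,388),(150,228),(262,243),(240,358),(128,335)],float)
uv=(uv+.5)/6-.5+[205,182]
L=[(.09,.055,.07),(.09,-.055,.07),(-.09,-.055,.07),(-.09,.055,.07)]+[(-.035+a*.029,b*.030,.075) for a,b in((1,1),(1,-1),(-1,-1),(-1,1))]
f=lambda p:(proj(unit(p,L),c["mtx"],c["xyz"],c["orientation"])-uv).ravel()
r=least_squares(f,[.4,.2,0],loss="soft_l1"); print(r.x,np.round(r.fun.reshape(-1,2),1))
print("well/tab",unit(r.x,[(-.035,0,.07),(-.035,0,.093),(.025,0,.093)]))
s=eyes.read_camera("scene"); im=s["image"].copy()
for P in proj(unit(r.x,L),s["mtx"],s["xyz"],s["orientation"]): cv2.circle(im,tuple(int(v*8) for v in P),12,(0,255,0),-1,shift=3)
cv2.imwrite("pics/ov.png",cv2.resize(im[215:305,255:365],None,fx=6,fy=6))
E
```

```text
[ 0.56981654  0.20728397 -0.18072006] [[ 0.2 -1.1]
 [-0.1 -1.1]
 [-0.1 -1.1]
 [-0.  -0.8]
 [-0.2  0.6]
 [ 0.2  1.8]
 [ 0.2  1. ]
 [-0.2  1.2]]
well/tab [[0.53538654 0.2135748  0.07      ]
 [0.53538654 0.2135748  0.093     ]
 [0.59440941 0.20279052 0.093     ]]
```

View pics/ov.png

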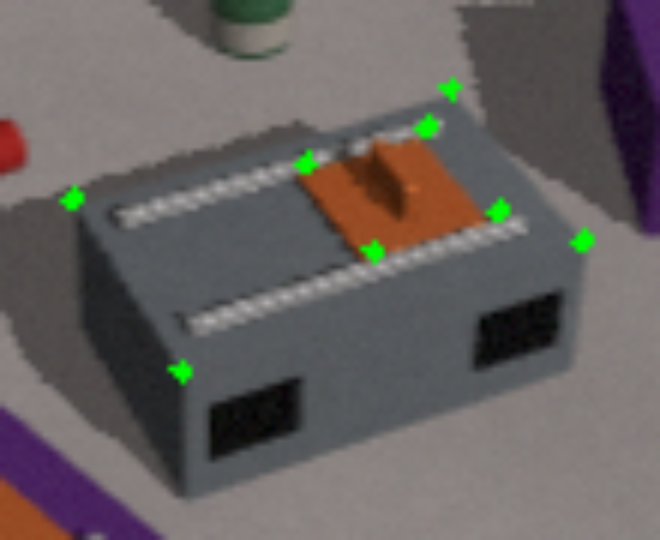

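Run:
```python
from h import *
from plant import eyes
c=eyes.read_camera("top"); s=eyes.read_camera("scene")
u1=(np.array([(138,50),(347,90),(280,430),(70,388),(150,228),(262,243),(240,358),(128,335)],float)+.5)/6-.5+[205,182]
u2=(np.array([(80,200),(182,370),(585,237),(452,97),(187,497),(570,372),(300,175),(362,257),(484,219),(420,140)],float)+.5)/6-.5+[255,215]
def f(p,full=False):
    B=lambda a,b,z:(.09*a,.055*b,z); S=lambda a,b:(-.035+p[3]+.029*a,.03*b,.075)
    L1=[B(1,1,.07),B(1,-1,.07),B(-1,-1,.07),B(-1,1,.07),S(1,1),S(1,-1),S(-1,-1),S(-1,1)]
    L2=[B(1,-1,.07),B(1,1,.07),B(-1,1,.07),B(-1,-1,.07),B(1,1,0),B(-1,1,0),S(1,-1),S(1,1),S(-1,1),S(-1,-1)]
    return np.r_[(proj(unit(p,L1),c["mtx"],c["xyz"],c["orientation"])-u1)*1.5,proj(unit(p,L2),s["mtx"],s["xyz"],s["orientation"])-u2].ravel()
r=least_squares(f,[.57,.2,-.18,0],loss="soft_l1"); print(r.x);print(np.round(r.fun.reshape(-1,2),1).tolist())
print(unit(r.x,[(-.035,0,.07),(-.035+r.x[3],0,.093),(.025,0,.093)]))
```

```text
[ 0.56776067  0.20797448 -0.18378833  0.00626807]
[[0.1, -0.7], [-0.3, -0.6], [-0.6, -0.6], [-0.5, -0.4], [-0.0, -1.1], [0.5, 0.7], [0.4, -0.5], [-0.2, -0.3], [-0.4, -0.2], [0.7, -0.1], [0.7, 0.5], [0.6, -1.4], [-0.0, -0.3], [0.6, -1.3], [-0.4, -1.3], [0.4, -0.4], [1.0, -0.6], [-0.1, -1.4]]
[[0.53335013 0.21437092 0.07      ]
 [0.53951263 0.21322539 0.093     ]
 [0.59233963 0.20340559 0.093     ]]
```

```bash
cat >> h.py <<'E'
U=[.5678,.2080,-.184]
def toolstep(frm,to,yawq):  # units of 30 mm along tool axes
    return np.round(R.from_quat(yawq).as_matrix().T@(np.subtract(to,frm))/.03,2)
def local(p,U=U):
    c,s=np.cos(U[2]),np.sin(U[2]); d=np.subtract(p[:2],U[:2]); return np.round([(c*d[0]+s*d[1])*1e3,(-s*d[0]+c*d[1])*1e3,p[2]*1e3],1)
E
python3 - <<'E'
from h import *
from plant import ctrl,eyes
s=ctrl.get_state(); q0=R.from_quat(s["tcp_rot"]); q=q0*R.from_rotvec([0,0,np.radians(29.2)])
print(q0.as_matrix().round(3),np.degrees(q.as_euler("xyz")),"target yaw",np.degrees(U[2]))
w=[.48,-.25,.23]; e=unit(U,[(-.055,0,.2)])[0]
print(toolstep(s["eef_pos"],w,q0.as_quat()),toolstep(s["eef_pos"],w,q.as_quat()),toolstep(w,e,q.as_quat()),e)
print(eyes.read_camera("wrist")["hand_eye"].round(3))
E
```

```text
[[ 0.947  0.321 -0.   ]
 [ 0.321 -0.947  0.001]
 [ 0.    -0.001 -1.   ]] [-1.79957133e+02  1.47210711e-02 -1.04784656e+01] target yaw -10.542423430407148
[12.48 -9.46  0.04] [  6.27 -14.35   0.04] [ -1.73 -15.55   1.01] [0.51372842 0.21806299 0.2       ]
[[ 0.    -0.959 -0.284  0.072]
 [ 1.     0.     0.    -0.   ]
 [-0.    -0.284  0.959 -0.141]
 [ 0.     0.     0.     1.   ]]
```

send_rows(translation=[[1,-0.5,0],[1,-0.6,0],[1,-0.7,0],[1,-0.8,0],[1,-0.9,0]], rotation=[[0,0,1],[0,0,1],[0,0,1],[0,0,1],[0,0,1]], grip=[0,0,0,0,0])

```text
time: 0.98
eef_pos: [0.3513, -0.5125, 0.2314]
tcp_rot: [0.998, -0.056, 0.0, 0.0]
contact_force: [0.4, -0.5, 0.2]
opening: 0.004
```

send_rows(translation=[[1,-1,0],[1,-1,0],[0.5,-1,0],[0.4,-1,0],[0.3,-1,0]], rotation=[[0,0,0.84],[0,0,0],[0,0,0],[0,0,0],[0,0,0]], grip=[0,0,0,0,0])

```text
time: 1.6
eef_pos: [0.4711, -0.3797, 0.2313]
tcp_rot: [0.996, -0.091, 0.0, 0.0]
contact_force: [-0.1, -0.2, -0.1]
opening: 0.002
```

send_rows(translation=[[0,-1,0],[0,-1,0],[0,-1,0],[0,-1,0],[0,-1,0]], rotation=[[0,0,0],[0,0,0],[0,0,0],[0,0,0],[0,0,0]], grip=[0,0,0,0,0])

```text
time: 2.22
eef_pos: [0.4978, -0.2323, 0.2314]
tcp_rot: [0.996, -0.091, 0.0, 0.0]
contact_force: [0.1, -0.3, -0.1]
opening: 0.0
```

send_rows(translation=[[0,-1,0],[0,-1,0],[0,-1,0],[0,-1,0],[0,-1,0]], rotation=[[0,0,0],[0,0,0],[0,0,0],[0,0,0],[0,0,0]], grip=[0,0,0,0,0])

```text
time: 2.85
eef_pos: [0.5251, -0.0848, 0.2315]
tcp_rot: [0.996, -0.091, 0.0, 0.0]
contact_force: [0.1, 0.4, -0.0]
opening: 0.005
```

```bash
cat > st.py <<'E'
from h import *
from plant import ctrl
import sys
s=ctrl.get_state(); q=s["tcp_rot"]; p=s["eef_pos"]
print(s["time"],p.round(4),"rpy",np.degrees(R.from_quat(q).as_euler("xyz")).round(2),"loc",local(p),"F",s["contact_force"].round(1),s["opening"])
if len(sys.argv)>3:
    t=unit(U,[[float(v)/1e3 for v in sys.argv[1:4]]])[0]; print("step",toolstep(p,t,q),"turn z/5deg",-(np.degrees(U[2])-np.degrees(R.from_quat(q).as_euler("xyz")[2]))/5)
E
python3 st.py -58 0 200
```

```text
2.85 [ 0.5251 -0.0848  0.2315] rpy [ 1.800e+02 -3.000e-02 -1.048e+01] loc [  11.6 -295.7  231.5] F [ 0.1  0.4 -0. ] 0.005248643897209464
step [-2.31 -9.86  1.05] turn z/5deg 0.012361734567772231
```

Arm tracks well. On to the hover.

send_rows(translation=[[-0.2,-1,0],[-0.2,-1,0],[-0.2,-1,0],[-0.2,-1,0],[-0.2,-1,0]], rotation=[[0,0,0],[0,0,0],[0,0,0],[0,0,0],[0,0,0]], grip=[0,0,0,0,0])

```text
time: 3.48
eef_pos: [0.5227, 0.0682, 0.2315]
tcp_rot: [0.996, -0.091, 0.0, -0.0]
contact_force: [0.0, 1.2, 0.3]
opening: 0.003
```

send_rows(translation=[[-0.3,-1,0],[-0.3,-1,0],[-0.3,-1,0.3],[-0.4,-1,0.3],[0,-0.7,0.3]], rotation=[[0,0,0],[0,0,0],[0,0,0],[0,0,0],[0,0,0]], grip=[0,0,0,0,0])

```text
time: 4.1
eef_pos: [0.5098, 0.2143, 0.2042]
tcp_rot: [0.996, -0.091, 0.0, -0.0]
contact_force: [0.1, -0.1, -1.4]
opening: -0.001
```

send_rows(translation=[[0,0,0],[0,0,0]], rotation=[[0,0,0],[0,0,0]], grip=[0,0])

```text
time: 4.35
eef_pos: [0.5105, 0.2124, 0.2045]
tcp_rot: [0.996, -0.091, 0.0, 0.0]
contact_force: [0.1, -0.6, -0.3]
opening: -0.002
```

```bash
python3 st.py -58 0 84
python3 - <<'E'
from h import *
from plant import ctrl,eyes
s=ctrl.get_state(); w=eyes.read_camera("wrist"); T=np.eye(4); T[:3,:3]=R.from_quat(s["tcp_rot"]).as_matrix(); T[:3,3]=s["eef_pos"]
C=T@w["hand_eye"]; print(w["mtx"],C)
np.savez("w1.npz",K=w["mtx"],C=C); im=w["image"].copy(); cv2.imwrite("pics/w1raw.png",im)
L=[(a*.09,b*.055,.07) for a in(1,-1) for b in(1,-1)]+[(-.035+.0063+a*.029,b*.03,.075) for a in(1,-1) for b in(1,-1)]
for P in proj(unit(U,L),w["mtx"],C[:3,3],R.from_matrix(C[:3,:3]).as_quat()):
    if abs(P).max()<2000: cv2.circle(im,tuple(int(v) for v in P),3,(0,255,0),-1)
cv2.imwrite("pics/w1.png",im)
E
```

```text
4.35 [0.5105 0.2124 0.2045] rpy [ 1.7998e+02 -2.0000e-02 -1.0490e+01] loc [-57.1  -6.2 204.5] F [ 0.1 -0.6 -0.3] -0.0017276772388680015
step [-0.03 -0.21  4.02] turn z/5deg 0.009535823770813323
[[364.20771543   0.         275.81280357]
 [  0.         364.20771543 211.2778034 ]
 [  0.           0.           1.        ]] [[-1.82050046e-01 -9.42975544e-01 -2.78666295e-01  5.81232045e-01]
 [-9.83289169e-01  1.74712070e-01  5.11673983e-02  1.99435291e-01]
 [ 4.36759979e-04  2.83324577e-01 -9.59023979e-01  3.45864897e-01]
 [ 0.00000000e+00  0.00000000e+00  0.00000000e+00  1.00000000e+00]]
```

View pics/w1.png

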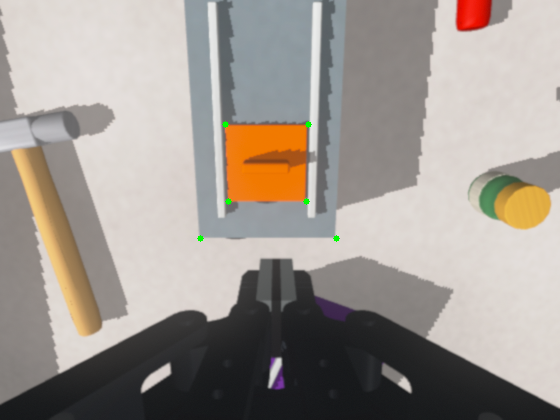

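Wrist view: the overlay (green) matches the unit's near corners (200,238), (337,238) and plate corners within 1-2 px. The tab is at (267,165) and a sliver of the well shows at (265,202), so the shutter starts about 6 mm ajar. Pose is good. Next I descend behind the tab.

send_rows(translation=[[0,-0.2,0.9],[0,0,0.9],[0,0,0.9],[0,0,0.8],[0,0,0.5]], rotation=[[0,0,0],[0,0,0],[0,0,0],[0,0,0],[0,0,0]], grip=[0,0,0,0,0])

```text
time: 5.03
eef_pos: [0.5111, 0.2179, 0.0834]
tcp_rot: [0.996, -0.092, -0.0, 0.0]
contact_force: [0.2, 0.8, 0.4]
opening: -0.003
```

send_rows(translation=[[0.2,0,0],[0.2,0,0],[0.1,0,0],[0.05,0,0],[0,0,0]], rotation=[[0,0,0],[0,0,0],[0,0,0],[0,0,0],[0,0,0]], grip=[0,0,0,0,0])

```text
time: 5.65
eef_pos: [0.5278, 0.2159, 0.0847]
tcp_rot: [0.996, -0.091, 0.001, -0.0]
contact_force: [0.2, 0.0, 0.2]
opening: 0.003
```

```bash
python3 st.py 10 0 84
```

```text
5.65 [0.5278 0.2159 0.0847] rpy [-1.7998e+02 -7.0000e-02 -1.0470e+01] loc [-40.8   0.5  84.7] F [0.2 0.  0.2] 0.0028502990086693093
step [1.69 0.02 0.03] turn z/5deg 0.014153498374071205
```

send_rows(translation=[[0.2,0,0],[0.2,0,0],[0.2,0,0],[0.2,0,0],[0.1,0,0]], rotation=[[0,0,0],[0,0,0],[0,0,0],[0,0,0],[0,0,0]], grip=[0,0,0,0,0])

```text
time: 6.28
eef_pos: [0.5544, 0.2108, 0.0843]
tcp_rot: [0.996, -0.091, 0.0, -0.0]
contact_force: [-0.5, 1.7, 0.5]
opening: 0.0
```

send_rows(translation=[[0.1,0,0],[0.1,0,0],[0.1,0,0],[0.1,0,0],[0.1,0,0]], rotation=[[0,0,0],[0,0,0],[0,0,0],[0,0,0],[0,0,0]], grip=[0,0,0,0,0])

```text
time: 6.9
eef_pos: [0.5688, 0.2082, 0.0843]
tcp_rot: [0.996, -0.091, -0.0, 0.0]
contact_force: [-1.0, 1.0, -0.8]
opening: -0.0
```

```bash
python3 st.py 10 0 84;python3 - <<'E'
from h import *
from plant import ctrl,eyes
w=eyes.read_camera("wrist"); cv2.imwrite("pics/w2.png",w["image"])
E
```

```text
6.9 [0.5688 0.2082 0.0843] rpy [ 1.800e+02  1.000e-02 -1.048e+01] loc [ 0.9  0.4 84.3] F [-1.   1.  -0.8] -0.00038042102366094916
step [0.3  0.01 0.01] turn z/5deg 0.013042612042201186
```

View pics/w2.png

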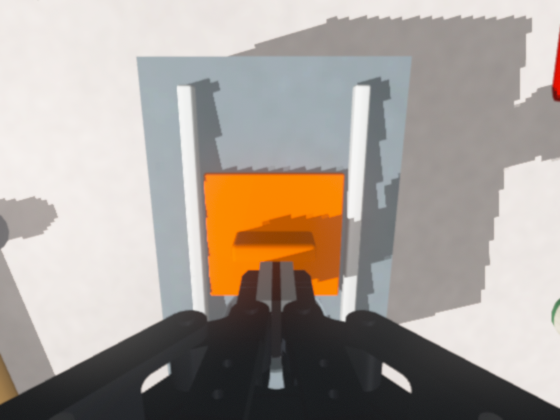

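View: plate far edge at row 173, box far edge at row 57, fingertip at (275,262) against the tab at row 245. I'll measure the opening from these edges.

```bash
cat > sh.py <<'E'
# shutter opening from wrist view: edges along centre columns
from h import *
from plant import ctrl,eyes
s=ctrl.get_state(); w=eyes.read_camera("wrist"); T=np.eye(4); T[:3,:3]=R.from_quat(s["tcp_rot"]).as_matrix(); T[:3,3]=s["eef_pos"]
C=T@w["hand_eye"]; im=w["image"]; hsv=cv2.cvtColor(im,cv2.COLOR_BGR2HSV)
def loc(u,v,z):
    d=C[:3,:3]@np.linalg.solve(w["mtx"],[u,v,1]); p=C[:3,3]+d*(z-C[2,3])/d[2]; return local(p)
sat=hsv[:,:,1].astype(int); hue=hsv[:,:,0]
for u in (225,250,275,300,325):
    o=(sat[:,u]>200)&(hue[:,u]<20)&(hsv[:,u,2]>60); v=np.flatnonzero(o)
    b=np.flatnonzero((im[:,u,0].astype(int)-im[:,u,2])>8)
    if len(v) : print(u,"plate far",v[0],loc(u,v[0]-.5,.075), "box far", (b[0],loc(u,b[0]-.5,.07)) if len(b) else None)
E
python3 sh.py
```

```text
225 plate far 174 [45.2 21.7 75. ] box far (np.int64(59), array([90.4, 20.6, 70. ]))
250 plate far 174 [45.2 11.2 75. ] box far (np.int64(58), array([90.7, 10.7, 70. ]))
275 plate far 174 [45.2  0.8 75. ] box far (np.int64(58), array([90.8,  0.8, 70. ]))
300 plate far 174 [45.2 -9.7 75. ] box far (np.int64(58), array([90.8, -9.1, 70. ]))
325 plate far 174 [ 45.2 -20.2  75. ] box far (np.int64(58), array([ 90.8, -19. ,  70. ]))
```

About 50 mm open and the unit hasn't moved. About 9.5 mm remain, so I'll finish gently.

send_rows(translation=[[0.1,0,0],[0.1,0,0],[0.05,0,0],[0.03,0,0],[0,0,0]], rotation=[[0,0,0],[0,0,0],[0,0,0],[0,0,0],[0,0,0]], grip=[0,0,0,0,0])

```text
time: 7.62
eef_pos: [0.577, 0.2066, 0.0843]
tcp_rot: [0.996, -0.091, 0.0, 0.0]
contact_force: [-0.6, -1.6, -0.4]
opening: 0.003
```

```bash
python3 st.py 10 0 84;python3 sh.py
```

```text
7.625 [0.577  0.2066 0.0843] rpy [ 1.7999e+02 -2.0000e-02 -1.0470e+01] loc [ 9.4  0.3 84.3] F [-0.6 -1.6 -0.4] 0.0029526499582644577
step [0.02 0.01 0.01] turn z/5deg 0.013796654315041934
225 plate far 174 [53.2 21.7 75. ] box far (np.int64(80), array([90.6, 20.9, 70. ]))
250 plate far 174 [53.2 11.2 75. ] box far (np.int64(80), array([90.6, 10.8, 70. ]))
275 plate far 174 [53.2  0.7 75. ] box far (np.int64(80), array([90.6,  0.8, 70. ]))
300 plate far 174 [53.2 -9.7 75. ] box far (np.int64(80), array([90.6, -9.3, 70. ]))
325 plate far 174 [ 53.3 -20.2  75. ] box far (np.int64(80), array([ 90.6, -19.4,  70. ]))
```

send_rows(translation=[[0.02,0,0],[0.02,0,0],[0,0,0]], rotation=[[0,0,0],[0,0,0],[0,0,0]], grip=[0,0,0])

```text
time: 8.05
eef_pos: [0.5781, 0.2064, 0.0843]
tcp_rot: [0.996, -0.091, -0.0, 0.0]
contact_force: [-1.9, -0.5, -0.6]
opening: 0.002
```

send_rows(translation=[[0.02,0,0],[0,0,0]], rotation=[[0,0,0],[0,0,0]], grip=[0,0])

```text
time: 8.3
eef_pos: [0.5787, 0.2063, 0.0843]
tcp_rot: [0.996, -0.091, 0.0, 0.0]
contact_force: [-1.0, -1.3, 0.2]
opening: 0.0
```

```bash
python3 st.py 10 0 84;python3 sh.py|head -2
```

```text
8.3 [0.5787 0.2063 0.0843] rpy [180.    -0.   -10.48] loc [11.   0.3 84.3] F [-1.  -1.3  0.2] 0.00013325094025502907
step [-0.03  0.01  0.01] turn z/5deg 0.013375397281285473
225 plate far 174 [54.9 21.7 75. ] box far (np.int64(84), array([90.7, 21. , 70. ]))
250 plate far 174 [54.9 11.2 75. ] box far (np.int64(84), array([90.7, 10.9, 70. ]))
```

send_rows(translation=[[0.02,0,0],[0,0,0]], rotation=[[0,0,0],[0,0,0]], grip=[0,0])

```text
time: 8.6
eef_pos: [0.5789, 0.2063, 0.0843]
tcp_rot: [0.996, -0.091, -0.001, 0.0]
contact_force: [-3.7, -0.1, 1.1]
opening: -0.003
```

send_rows(translation=[[0.02,0,0],[0,0,0]], rotation=[[0,0,0],[0,0,0]], grip=[0,0])

```text
time: 8.85
eef_pos: [0.579, 0.2063, 0.0843]
tcp_rot: [0.996, -0.091, -0.001, 0.0]
contact_force: [-5.1, -0.4, 2.5]
opening: -0.001
```

```bash
python3 st.py 10 0 84;python3 sh.py|head -2
```

```text
8.85 [0.579  0.2063 0.0843] rpy [ 1.7997e+02  1.4000e-01 -1.0480e+01] loc [11.3  0.3 84.3] F [-5.1 -0.4  2.5] -0.0005421040768609976
step [-0.04  0.01  0.01] turn z/5deg 0.013369676738826186
225 plate far 174 [55.2 21.7 75. ] box far (np.int64(85), array([90.6, 21. , 70. ]))
250 plate far 174 [55.2 11.2 75. ] box far (np.int64(84), array([91. , 10.9, 70. ]))
```

The stop is reached: 5 N, motion stalled, unit unmoved. I'll back off, rise and go over the well.

send_rows(translation=[[-0.15,0,0],[0,0,-0.7],[0,0,-0.8],[-0.7,0,0],[-0.68,0,0]], rotation=[[0,0,0],[0,0,0],[0,0,0],[0,0,0],[0,0,0]], grip=[0,0,0,0,0])

```text
time: 9.52
eef_pos: [0.5361, 0.2148, 0.1321]
tcp_rot: [0.996, -0.091, 0.003, -0.001]
contact_force: [-0.7, 0.1, -0.6]
opening: 0.0
```

send_rows(translation=[[0,0,0],[0,0,0]], rotation=[[0,0,0],[0,0,0]], grip=[0,0])

```text
time: 9.78
eef_pos: [0.5361, 0.2145, 0.1306]
tcp_rot: [0.996, -0.091, 0.001, -0.0]
contact_force: [-0.6, -0.5, 1.2]
opening: -0.002
```

```bash
python3 st.py -34.5 0 72;python3 sh.py|head -2
python3 - <<'E'
from h import *
from plant import eyes
cv2.imwrite("pics/w3.png",eyes.read_camera("wrist")["image"])
E
```

```text
9.775 [0.5361 0.2145 0.1306] rpy [-1.7994e+02 -1.6000e-01 -1.0480e+01] loc [-32.4   0.6 130.6] F [-0.6 -0.5  1.2] -0.001879925951486573
step [-0.08  0.02  1.95] turn z/5deg 0.01279338691050853
225 plate far 74 [54.3 26.7 75. ] box far (np.int64(0), array([89., 26., 70.]))
250 plate far 74 [54.3 14.  75. ] box far (np.int64(0), array([89. , 13.7, 70. ]))
```

View pics/w3.png

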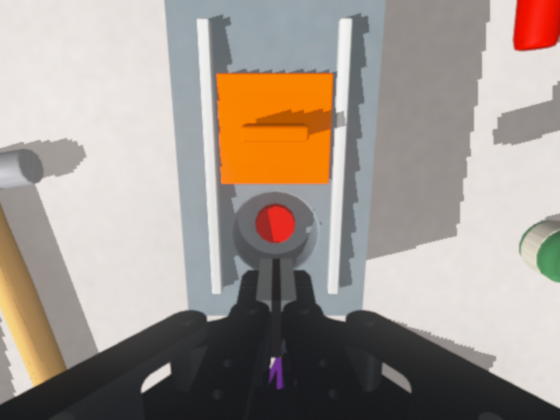

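Well is open, red key at about (275,223), plate far edge at row 74. The shutter stayed open.

```bash
cat >> sh.py <<'E'
m=((hue<6)|(hue>174))&(sat>180)&(hsv[:,:,2]>90); m[:,:200]=0;m[:,340:]=0;m[:150]=0
v,u=np.nonzero(m)
if len(v): print("key",u.mean(),v.mean(),u.min(),u.max(),v.min(),v.max(),loc((u.min()+u.max())/2,(v.min()+v.max())/2,.054))
E
python3 sh.py|tail -1
```

```text
key 275.24743230625586 223.34920634920636 257 293 205 241 [-32.4   1.   54. ]
```

send_rows(translation=[[-0.02,0,0.5],[0,0,0.6],[0,0,0.6],[0,0,0.5],[0,0,0.2]], rotation=[[0,0,0],[0,0,0],[0,0,0],[0,0,0],[0,0,0]], grip=[0,0,0,0,0])

```text
time: 10.55
eef_pos: [0.5332, 0.2144, 0.0554]
tcp_rot: [0.996, -0.091, -0.001, 0.0]
contact_force: [-0.5, -0.2, 0.3]
opening: 0.0
```

send_rows(translation=[[0,0,0.1],[0,0,0.1],[0,0,0]], rotation=[[0,0,0],[0,0,0],[0,0,0]], grip=[0,0,0])

```text
time: 10.92
eef_pos: [0.5344, 0.2147, 0.052]
tcp_rot: [0.996, -0.091, 0.0, -0.0]
contact_force: [-1.5, -0.3, 3.5]
opening: -0.002
```

```bash
python3 st.py -33 0.8 48
```

```text
10.925 [0.5344 0.2147 0.052 ] rpy [-1.7999e+02 -2.0000e-02 -1.0470e+01] loc [-34.1   0.4  52. ] F [-1.5 -0.3  3.5] -0.001797242185381582
step [ 0.04 -0.01  0.13] turn z/5deg 0.014336146531538318
```

send_rows(translation=[[0,0,0.05],[0,0,0.05],[0,0,0.03],[0,0,0]], rotation=[[0,0,0],[0,0,0],[0,0,0],[0,0,0]], grip=[0,0,0,0])

```text
time: 11.42
eef_pos: [0.5345, 0.2147, 0.0481]
tcp_rot: [0.996, -0.091, 0.0, -0.0]
contact_force: [-2.6, -0.0, 6.1]
opening: -0.002
```

send_rows(translation=[[0,0,0.03],[0,0,0]], rotation=[[0,0,0],[0,0,0]], grip=[0,0])

```text
time: 11.68
eef_pos: [0.5345, 0.2147, 0.048]
tcp_rot: [0.996, -0.091, 0.0, 0.0]
contact_force: [-3.9, -0.9, 9.6]
opening: 0.005
```

Bottomed at z = 48.0 mm with 9.6 N. Now hold.

send_rows(translation=[[0,0,0],[0,0,0],[0,0,0],[0,0,0],[0,0,0]], rotation=[[0,0,0],[0,0,0],[0,0,0],[0,0,0],[0,0,0]], grip=[0,0,0,0,0])

```text
time: 12.3
eef_pos: [0.5345, 0.2147, 0.048]
tcp_rot: [0.996, -0.091, 0.0, 0.0]
contact_force: [-4.5, -0.8, 10.2]
opening: 0.004
```

send_rows(translation=[[0,0,0],[0,0,0],[0,0,0]], rotation=[[0,0,0],[0,0,0],[0,0,0]], grip=[0,0,0])

```text
time: 12.68
eef_pos: [0.5345, 0.2147, 0.048]
tcp_rot: [0.996, -0.091, 0.0, 0.0]
contact_force: [-4.3, -0.9, 9.9]
opening: 0.0
```

send_rows(translation=[[0,0,-0.3],[0,0,-0.6],[0,0,-0.8],[0,0,-0.8],[0,0,-0.3]], rotation=[[0,0,0],[0,0,0],[0,0,0],[0,0,0],[0,0,0]], grip=[0,0,0,0,0])

```text
time: 13.3
eef_pos: [0.5353, 0.2149, 0.1329]
tcp_rot: [0.996, -0.091, 0.002, -0.001]
contact_force: [1.0, -0.5, -0.2]
opening: -0.002
```

send_rows(translation=[[0,0,0],[0,0,0]], rotation=[[0,0,0],[0,0,0]], grip=[0,0])

```text
time: 13.55
eef_pos: [0.5334, 0.2144, 0.1293]
tcp_rot: [0.996, -0.091, -0.001, 0.0]
contact_force: [0.3, 0.9, -0.3]
opening: 0.0
```

```bash
python3 st.py 50 0.5 130; python3 sh.py
```

```text
13.55 [0.5334 0.2144 0.1293] rpy [ 1.7996e+02  1.1000e-01 -1.0480e+01] loc [-35.    0.  129.3] F [ 0.3  0.9 -0.3] 5.467471009288527e-05
step [ 2.83 -0.01 -0.03] turn z/5deg 0.012925056650633948
225 plate far 68 [54.1 25.6 75. ] box far (np.int64(0), array([85.7, 25.1, 70. ]))
250 plate far 67 [54.6 13.1 75. ] box far (np.int64(0), array([85.7, 12.8, 70. ]))
275 plate far 68 [54.2  0.5 75. ] box far (np.int64(0), array([85.7,  0.6, 70. ]))
300 plate far 67 [ 54.7 -12.   75. ] box far (np.int64(0), array([ 85.7, -11.7,  70. ]))
325 plate far 67 [ 54.7 -24.5  75. ] box far (np.int64(0), array([ 85.7, -23.9,  70. ]))
key 274.34703196347033 219.4502283105023 256 293 201 237 [-32.3   0.8  54. ]
```

Key held right down for about 1.25 s, and it's back at the same apparent position. Next I go beyond the tab to close the shutter.

send_rows(translation=[[0.7,0,0],[0.8,0,0],[0.8,0,0],[0.6,0,0],[0,0,0]], rotation=[[0,0,0],[0,0,0],[0,0,0],[0,0,0],[0,0,0]], grip=[0,0,0,0,0])

```text
time: 14.22
eef_pos: [0.6199, 0.1983, 0.1293]
tcp_rot: [0.996, -0.092, -0.001, 0.0]
contact_force: [-0.3, 0.0, 0.0]
opening: 0.0
```

send_rows(translation=[[0,0,0.6],[0,0,0.6],[0,0,0.3],[0,0,0]], rotation=[[0,0,0],[0,0,0],[0,0,0],[0,0,0]], grip=[0,0,0,0])

```text
time: 14.72
eef_pos: [0.6184, 0.1988, 0.0837]
tcp_rot: [0.996, -0.091, -0.002, 0.0]
contact_force: [0.4, -0.6, -0.3]
opening: 0.002
```

```bash
python3 st.py -20 0.5 84
```

```text
14.725 [0.6184 0.1988 0.0837] rpy [ 1.7994e+02  1.7000e-01 -1.0460e+01] loc [51.5  0.2 83.7] F [ 0.4 -0.6 -0.3] 0.002358788398612211
step [-2.38 -0.01 -0.  ] turn z/5deg 0.016359454848638322
```

send_rows(translation=[[-0.2,0,0],[-0.2,0,0],[-0.2,0,0],[-0.2,0,0],[-0.2,0,0]], rotation=[[0,0,0],[0,0,0],[0,0,0],[0,0,0],[0,0,0]], grip=[0,0,0,0,0])

```text
time: 15.35
eef_pos: [0.5903, 0.2044, 0.0862]
tcp_rot: [0.996, -0.091, 0.001, -0.0]
contact_force: [1.7, -0.4, 0.9]
opening: -0.004
```

send_rows(translation=[[-0.2,0,0],[-0.2,0,0],[-0.2,0,0],[-0.2,0,0],[-0.2,0,0]], rotation=[[0,0,0],[0,0,0],[0,0,0],[0,0,0],[0,0,0]], grip=[0,0,0,0,0])

```text
time: 15.98
eef_pos: [0.5603, 0.2097, 0.0855]
tcp_rot: [0.996, -0.091, -0.0, -0.0]
contact_force: [2.0, 0.3, 0.6]
opening: 0.0
```

send_rows(translation=[[-0.1,0,0],[-0.05,0,0],[0,0,0]], rotation=[[0,0,0],[0,0,0],[0,0,0]], grip=[0,0,0])

```text
time: 16.35
eef_pos: [0.5559, 0.2105, 0.0853]
tcp_rot: [0.996, -0.091, -0.0, 0.0]
contact_force: [0.7, -0.1, 0.5]
opening: 0.0
```

```bash
python3 st.py -20 0.5 84; python3 sh.py
```

```text
16.35 [0.5559 0.2105 0.0853] rpy [ 1.7999e+02  6.0000e-02 -1.0480e+01] loc [-12.2   0.3  85.3] F [ 0.7 -0.1  0.5] 0.0003563467259060041
step [-0.26 -0.01  0.04] turn z/5deg 0.01285290508178676
225 plate far 240 [ 1.8 23.  75. ] box far (np.int64(21), array([90.6, 20.2, 70. ]))
250 plate far 239 [ 2.3 11.8 75. ] box far (np.int64(21), array([90.7, 10.5, 70. ]))
275 plate far 239 [ 2.3  0.7 75. ] box far (np.int64(21), array([90.7,  0.8, 70. ]))
300 plate far 241 [  1.4 -10.4  75. ] box far (np.int64(21), array([90.7, -8.9, 70. ]))
325 plate far 241 [  1.4 -21.5  75. ] box far (np.int64(21), array([ 90.7, -18.6,  70. ]))
```

send_rows(translation=[[-0.1,0,0],[-0.06,0,0],[-0.03,0,0],[0,0,0]], rotation=[[0,0,0],[0,0,0],[0,0,0],[0,0,0]], grip=[0,0,0,0])

```text
time: 16.9
eef_pos: [0.5503, 0.2115, 0.0853]
tcp_rot: [0.996, -0.091, -0.0, 0.0]
contact_force: [-0.3, -0.5, 0.0]
opening: -0.002
```

send_rows(translation=[[-0.02,0,0],[0,0,0]], rotation=[[0,0,0],[0,0,0]], grip=[0,0])

```text
time: 17.15
eef_pos: [0.55, 0.2116, 0.0855]
tcp_rot: [0.996, -0.091, -0.0, 0.0]
contact_force: [0.6, -0.3, -1.9]
opening: -0.001
```

send_rows(translation=[[-0.02,0,0],[0,0,0]], rotation=[[0,0,0],[0,0,0]], grip=[0,0])

```text
time: 17.4
eef_pos: [0.5495, 0.2117, 0.0855]
tcp_rot: [0.996, -0.091, -0.0, 0.0]
contact_force: [1.1, -1.1, -1.1]
opening: -0.002
```

```bash
python3 st.py -20 0.5 84; python3 sh.py
```

```text
17.4 [0.5495 0.2117 0.0855] rpy [179.99   0.   -10.47] loc [-18.7   0.3  85.5] F [ 1.1 -1.1 -1.1] -0.0016462059655517522
step [-0.04 -0.01  0.05] turn z/5deg 0.01387218216999706
225 plate far 240 [-4.8 23.  75. ] box far (np.int64(3), array([90.4, 20. , 70. ]))
250 plate far 239 [-4.3 11.9 75. ] box far (np.int64(3), array([90.4, 10.4, 70. ]))
275 plate far 239 [-4.3  0.8 75. ] box far (np.int64(3), array([90.5,  0.8, 70. ]))
300 plate far 240 [ -4.8 -10.4  75. ] box far (np.int64(3), array([90.5, -8.8, 70. ]))
325 plate far 241 [ -5.2 -21.5  75. ] box far (np.int64(3), array([ 90.5, -18.4,  70. ]))
```

send_rows(translation=[[-0.02,0,0],[0,0,0]], rotation=[[0,0,0],[0,0,0]], grip=[0,0])

```text
time: 17.7
eef_pos: [0.5493, 0.2118, 0.0856]
tcp_rot: [0.996, -0.091, 0.001, -0.0]
contact_force: [1.6, -0.3, -2.4]
opening: -0.003
```

send_rows(translation=[[-0.02,0,0],[0,0,0]], rotation=[[0,0,0],[0,0,0]], grip=[0,0])

```text
time: 17.95
eef_pos: [0.5492, 0.2118, 0.0856]
tcp_rot: [0.996, -0.091, 0.001, -0.0]
contact_force: [4.2, -0.5, -4.2]
opening: -0.001
```

send_rows(translation=[[-0.01,0,0],[0,0,0]], rotation=[[0,0,0],[0,0,0]], grip=[0,0])

```text
time: 18.2
eef_pos: [0.5492, 0.2118, 0.0857]
tcp_rot: [0.996, -0.091, 0.002, -0.0]
contact_force: [5.1, -1.2, -4.2]
opening: 0.0
```

send_rows(translation=[[0.1,0,0],[0.1,0,0],[0,0,-0.8],[0,0,-1],[0,0,-1]], rotation=[[0,0,0],[0,0,0],[0,0,0],[0,0,0],[0,0,0]], grip=[0,0,0,0,0])

```text
time: 18.82
eef_pos: [0.5533, 0.2111, 0.1702]
tcp_rot: [0.996, -0.091, -0.001, -0.0]
contact_force: [-0.4, 0.4, -0.4]
opening: 0.006
```

send_rows(translation=[[-1,0,-0.8],[-0.7,0,0],[0,0,0],[0,0,0]], rotation=[[0,0,0],[0,0,0],[0,0,0],[0,0,0]], grip=[0,0,0,0])

```text
time: 19.32
eef_pos: [0.504, 0.2201, 0.1933]
tcp_rot: [0.996, -0.091, -0.0, 0.0]
contact_force: [-0.7, 0.1, -0.7]
opening: -0.001
```

```bash
python3 st.py -58 0 84; python3 sh.py
python3 - <<'E'
from h import *
from plant import eyes
cv2.imwrite("pics/w4.png",eyes.read_camera("wrist")["image"])
E
```

```text
19.325 [0.504  0.2201 0.1933] rpy [ 1.7999e+02  3.0000e-02 -1.0470e+01] loc [-65.    0.3 193.3] F [-0.7  0.1 -0.7] -0.0013207932337316105
step [0.23 0.01 3.64] turn z/5deg 0.013696691618306289
250 plate far 123 [-5.7 18.3 75. ] box far (np.int64(0), array([71.4, 17.1, 70. ]))
275 plate far 123 [-5.7  0.9 75. ] box far (np.int64(0), array([71.4,  1. , 70. ]))
300 plate far 123 [ -5.7 -16.4  75. ] box far (np.int64(0), array([ 71.4, -15.2,  70. ]))
```

View pics/w4.png

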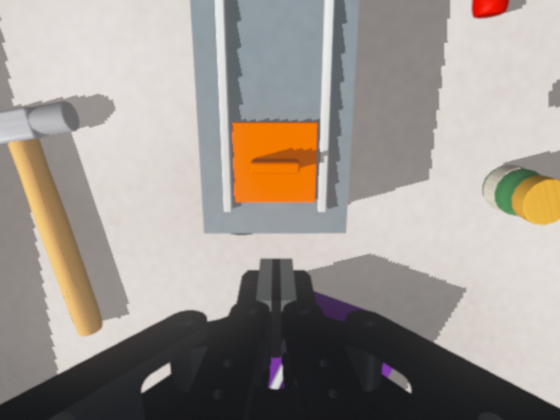

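Plate at rows 123-202 fully covers the well (no sliver), the unit's near edge is at row 233, and the hammer and jar are untouched. The tool is clear.

```bash
python3 -c "
from plant import ticket
print(ticket.sign_off())"
```

```text
the job is handed in; nothing more can be done
None
```

The job is done and handed in at about 19.4 s. I opened the orange unit's shutter, pressed and held the red key, let it come up, and pushed the shutter shut again.

- **Opening:** I pushed the tab with closed fingers until it hit the end stop, at about 5 N with no further motion. The shutter had started about 6 mm ajar.
- **Key:** I pressed it down to its stop (fingertip at 48.0 mm, about 10 N) and held it there for about 1.25 s. After release, the wrist camera showed the key back where it was before.
- **Closing:** I pushed the tab back from the other side until it stopped again, at about 5 N.

**Last checks:**
- The plate's far edge measured -5.7 mm along the unit, against -6 mm for fully shut, and no well was visible.
- The unit's edges stayed within about 1 mm throughout.
- The tool was clear of everything. The hammer and enamel jar looked untouched in the last view; I did not photograph the blue unit, graver or beaker again, and the arm did not work near them.

No check failed. The key looked slightly smaller than its 26 mm from above, which I put down to a bevelled edge.

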